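Cap the spray canister and open its outlet

TASK

Put the loose aluminium cam-lock cap on the slanted filler neck of the canister, pushed fully home with its two brass arms still raised, then swing both arms down together until they lie flat along the neck and lock the cap. After that turn the blue outlet lever a quarter turn to its stop, in line with the outlet pipe, and let go of everything; leave the mug, the teal jar, the masking tape and the marker where they are.

Things in the scene. Friction and masses are not known exactly. Their poses are not given: they have to be found in the camera images.
- tank: Round aluminium spray canister, 116 mm across, 103 mm tall, fixed on the desk (a small gauge on the dome reaches 147 mm). Origin: centre of its underside. Its filler neck leans out over its -x side; its outlet pipe runs along its +y from y = 55 to 155 mm, 58 mm above the desk, with the valve on it.
- neck: Brass filler neck (grooved adapter) fixed on the canister, leaning 35 degrees from vertical toward the canister's -x. Origin: centre of its free end face, 176 mm above the desk; z points out of the neck along its axis, y is level. Tip 28 mm in diameter with a 3.5 mm chamfer. A 36 mm collar begins 75 mm from the end; the canister's shell is farther.
- neck_groove (a point): Point on the neck's axis 16 mm inward of its end face, in the groove: 20 mm in diameter, from 9 to 24 mm from the end face. Below it the neck is again 28 mm, then 24 mm in diameter.
- cap: Loose aluminium cam-lock cap, about 0.3 kg, standing on its open mouth. Origin: centre of the mouth; z out of its closed top. Outside 40 mm across, 42 mm tall (the top 9 mm a narrower dome). Arms on its +y and -y sides. Bore 31 mm across, 28 mm deep. It may sit turned any way round the neck axis and stays on the slanted neck when let go.
- cap_grip (a point): Centre of the cap's grip, on its axis 18 mm above the mouth. Two ribbed flats, 24 mm wide, from 4 to 31 mm above the mouth, face the cap's +x and -x and are 45 mm apart: grip it across these.
- cap_seat (a point): Centre of the bore's ceiling in the cap, 28 mm above its mouth; coincides with the neck's origin when the cap is fully home.
- cam_a (a joint): Angle of the brass arm on the cap's +y side, rad: 0 = raised, pointing outward and 35 degrees up from the mouth plane (starts 0 to 0.3); grows as it swings outward and down; 0.61 = straight out; 2.18 = stop, closed, flat along the neck and pointing to the canister. Hinge friction 0.03 N m, stays where left. Its nose enters the neck's groove as it closes.
- cam_b (a joint): The same for the arm on the cap's -y side.
- cam_a_hinge (a point): Hinge of arm a: 24 mm from the cap's axis toward its +y, 14 mm above the mouth; the hinge line runs along the cap's x. The arm is 53 mm long from here, 13 to 20 mm wide, 5 mm thick.
- cam_b_hinge (a point): Hinge of arm b, likewise toward the cap's -y. Two fingertips pressed toward the canister 32 to 45 mm either side of the neck axis swing both arms down together; the last part is squeezed: closed arms measure 57 mm over their outsides, 62 to 65 mm at the flared ends.
- cam_a_end (a point): Point 52 mm from the hinge, near the free end of arm a.
- cam_b_end (a point): Point 52 mm from the hinge, near the free end of arm b.
- lever (a joint): Angle of the blue outlet lever with black sleeve on top of the valve, rad: 0 = shut, lever pointing along the canister's -x (starts 0 to 0.2); grows clockwise seen from above; 1.57 = stop, open, lever pointing along the canister's +y in line with the pipe. Stiff hinge (0.12 N m), stays where left.
- lever_pivot (a point): Lever's upright turning axis, 115 mm along the canister's +y, 100 mm above the desk, at mid thickness of the lever. The lever is 14 mm wide (16.5 at the sleeve), 10 mm thick (12.5 at the sleeve), 76 mm long from here; the pipe under it reaches up to 74 mm above the desk.
- lever_end (a point): Point on the lever 75 mm from its turning axis, at its free end.
- coffee_mug: White mug, 95 mm tall, a bystander; leave alone. Origin under its centre.
- jar_teal: Jar of teal paint, 90 mm tall, a bystander; leave alone. Origin under its centre.
- masking_tape: Roll of masking tape lying flat, 94 mm across, 25 mm tall, a bystander; leave alone. Origin under its centre.
- marker: White and blue marker pen lying on the desk, 135 mm long, a bystander; leave alone. Origin under its centre.

How it is judged:
On the way, in this order (a step that is already met when the one before it is completed fails the run):
1. the cap is fully home on the neck (within 4 mm) with both arms still raised (distance between cap_seat and neck below 0.004 m and angle between the z axis of cap and the z axis of neck, either way round below 0.12 rad and value of joint each of cam_a, cam_b below 1.2 rad), for 0.2 s.
2. both arms are down, locking the cap, while the outlet lever is still shut (distance between cap_seat and neck below 0.004 m and value of joint each of cam_a, cam_b above 2 rad and value of joint lever below 0.5 rad), for 0.2 s.
At the end, for the whole second after the job is handed in: The cap is home on the neck (bore ceiling within 4 mm of the neck's end, axes within 0.12 rad) and at rest, both arms are swung down past 2.0 rad (stop at 2.18) and the outlet lever is turned past 1.42 rad (stop at 1.57) (distance between cap_seat and neck below 0.004 m and angle between the z axis of cap and the z axis of neck, either way round below 0.12 rad and value of joint each of cam_a, cam_b above 2 rad and value of joint lever above 1.42 rad and linear speed of cap below 0.02 m/s); the robot touches nothing.
It fails at once if one arm is swung right down while the other is still raised (they go down together) ((value of joint cam_a above 1.9 rad and value of joint cam_b below 0.9 rad) or (value of joint cam_b above 1.9 rad and value of joint cam_a below 0.9 rad)).
It fails at once if a bystander (mug, teal jar, masking tape or marker) is moved by more than 30 mm (distance of any of coffee_mug, jar_teal, masking_tape, marker from where it was at the start of the episode above 0.03 m).
It also fails if it takes over 51 s, if anything falls off the work surface, if the arm or the gripper's body presses on something with over 40 N, if the wrist force passes 120 N, or if a joint passes its speed limit or range.

ROBOT

A 7-joint arm with a two-finger parallel gripper is mounted at the origin on a cart in front of the work surface, level with it; the furniture and walls round the work are solid. World frame = base frame: x ahead of the robot, y to its left, z up, the work surface at z = 0. Lengths are in m, angles in rad, forces in N, time in s.
With the tool pointing down it reaches from about 0.425 to 0.925 m from the base axis. Payload 6.8 kg.
Tool frame: the origin (TCP) lies on the front face of the gripper's body, between the roots of the fingers; the fingertips stand 73 mm ahead of it and the grasp point (between the pads) lies 54 mm ahead of it (env.nose_length is the distance from the TCP to the fingertips, in m); z points along the fingers, y is the direction in which the jaws open and shut (so a half turn about z gives the same grasp; the last joint's range is limited). The gripper opens to 85 mm and grips with 20 to 120 N. Pads are 22 mm wide; open, the fingers measure 114 mm over their backs; the gripper's body (76 mm by 85 mm) begins 54 mm behind the grasp point. The pads swing forward as they close: fully open they stand 13 mm farther back than shut.
Start: joints at [-1.34, 0.477, 0.022, 1.555, -0.011, 1.109, -0.083], TCP at [0.224, 0.637, 0.304] pointing down, gripper open.
Joint ranges: [-2.96, 2.96], [-0.34, 2.1], [-1.41, 1.46], [0.24, 2.44], [-1.37, 4.51], [0.17, 1.92], [-2.96, 2.96]. Speed limits (rad/s): [2.39, 2.39, 3.14, 3.14, 3.14, 3.14, 3.14].

INTERFACE

Orientations are given as a unit quaternion [w, x, y, z].
In Python, from cell import env, kin, camera, calibration, job gives the robot as it stands. The module is installed in compiled form; this text tells all that it offers. Calls block until the motion is done:
- env.reach(position, orientation): joint-space move of the TCP to a pose.
- env.movel(position, velocity=0.15, rot=None, stop_force=None): straight line of the TCP; rot=None keeps the orientation; velocity is the mean speed in m/s. With stop_force (N) it stops when the force on the tool has changed by that much, and returns True; else False.
- env.goto_joints(angles): joint-space move.
- env.grip(opening, f_grip=None): finger opening in m; f_grip is the grip in N (None keeps the last); returns when the fingers have stopped.
- env.dwell(seconds).
- kin.inverse_kinematics(position, orientation): joint angles nearest the present ones, or None.
- env.get_state(): the state.
- camera(name): name is "side" or "top"; returns (picture, depth): 420x560x3 uint8, blue, green, red; 420x560 float32, m along the optical axis (not along the pixel's ray), 0 where there is no reading.
- calibration(name): a dict with "fx", "fy", "cx", "cy" (pixels), "k1" (the pictures are not rectified: a ray, as slopes to the right and down, at radius r is drawn at 1 + k1 r^2 times it, then the intrinsics apply), "rvec" (rotation vector, rad) and "tvec" (3), from world to camera coordinates, as OpenCV has them. Camera axes: x right, y down, z forward; pixel columns grow to the right and rows downward; lengths in m; the calibration is good to about 2 mm. A picture is of the moment at which its call begins. calibration takes no time and is no camera call.
A pose or a line that the arm cannot do raises env.PlanningError and nothing moves.
- job.job_done(): hands the job in, once; it reports no verdict.
The state is a dict: "time": time; "qpos": joint angles; "joint_velocities": joint speeds; "joint_torque": joint torques, N m; "tcp_pos": TCP position; "orientation": TCP orientation; "force": force on the tool from outside, world axes, zero at the start; "torque": the same for the moment, N m; "opening": finger opening in m.
Only numpy, scipy, OpenCV 4.12 (cv2) and the standard library are available. Lean on these libraries where they do the work, as an engineer would, in place of code of your own. Each camera call takes 0.05 s, during which the arm holds its last target.

## Working session

There is one attempt and no reset: what is moved stays moved. The work goes in short steps, each a Python script; the robot and the scene stay as the last script left them, time stands still between calls to the robot, and variables do not carry over. Pictures are saved under pics/ and viewed, and the job is handed in when it is done.

```bash
ls; mkdir -p pics; python3 - <<'E'
from cell import env,kin,camera,calibration,job
import cv2,numpy as np
for n in("side","top"):
    p,d=camera(n); cv2.imwrite(f"pics/{n}0.png",p); np.save(f"pics/{n}0.npy",d)
    print(n,calibration(n))
s=env.get_state(); print(s, env.nose_length)
E
```

```text
pics
side {'fx': 505.0768265540064, 'fy': 505.0768265540064, 'cx': 276.9498514951724, 'cy': 210.09577293032774, 'k1': -0.13937651675338902, 'rvec': array([ 2.18626157, -0.33234579,  0.1540076 ]), 'tvec': array([-0.44959818,  0.23309377,  0.97076363])}
top {'fx': 436.7611577670904, 'fy': 436.7611577670904, 'cx': 284.40244665106434, 'cy': 211.29060785195452, 'k1': -0.02279934174790837, 'rvec': array([ 2.13597644, -2.13229124,  0.14914683]), 'tvec': array([0.06789553, 0.5103049 , 1.08230759])}
{'time': 0.1, 'qpos': array([-1.3400717 ,  0.47771424,  0.02235582,  1.55634305, -0.01147304,
        1.10929228, -0.08312533]), 'joint_velocities': array([-0.00099477, -0.00120957, -0.00019773, -0.00303703, -0.00169113,
        0.00169221,  0.00019045]), 'joint_torque': array([ 3.22032633e-03, -5.97759998e+01,  1.61317762e+00, -2.81955868e+01,
        1.28494235e-02,  4.96165449e-03,  1.91726025e-05]), 'tcp_pos': array([0.22423473, 0.63623289, 0.30302927]), 'orientation': array([-6.36868484e-05,  1.68605453e-01,  9.85683285e-01, -8.11786399e-04]), 'force': array([-0.12234857, -0.87820288, -0.07925083]), 'torque': array([ 0.03620553, -0.02247918,  0.00531277]), 'opening': 0.08517517797679083} 0.0726
```

View pics/side0.png

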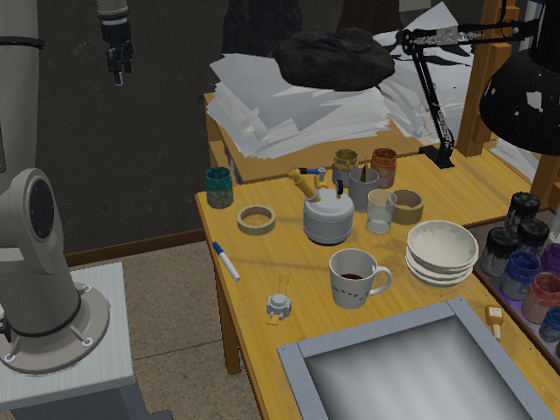

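View pics/top0.png

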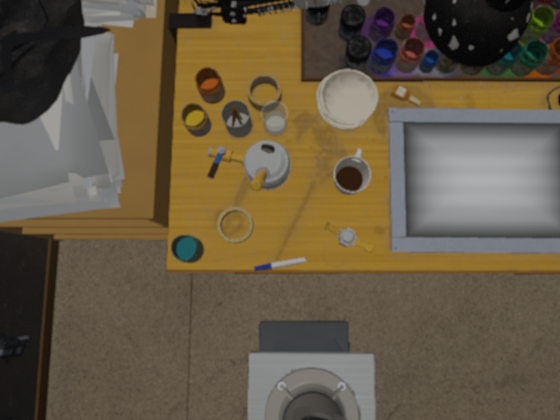

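```bash
cat > h.py <<'E'
from cell import env,kin,camera,calibration,job
import cv2,numpy as np
from scipy.spatial.transform import Rotation as R
C={n:calibration(n) for n in("side","top")}
def und(n,uv):
    c=C[n]; uv=np.atleast_2d(np.asarray(uv,float)); d=(uv-[c['cx'],c['cy']])/[c['fx'],c['fy']]
    u=d.copy()
    for _ in range(20): u=d/(1+c['k1']*(u**2).sum(1,keepdims=True))
    return u
def rt(n): return R.from_rotvec(C[n]['rvec']).as_matrix(),np.asarray(C[n]['tvec'])
def deproj(n,uv,z):
    u=und(n,uv); z=np.atleast_1d(z); Rm,t=rt(n)
    return (np.c_[u*z[:,None],z]-t)@Rm
def onplane(n,uv,h):
    u=und(n,uv); Rm,t=rt(n); o=-Rm.T@t; d=np.c_[u,np.ones(len(u))]@Rm
    return o+d*((h-o[2])/d[:,2])[:,None]
def proj(n,P):
    c=C[n]; Rm,t=rt(n); p=np.atleast_2d(P)@Rm.T+t; u=p[:,:2]/p[:,2:]
    u=u*(1+c['k1']*(u**2).sum(1,keepdims=True)); return u*[c['fx'],c['fy']]+[c['cx'],c['cy']]
def tri(ps,pt):
    A=[];b=[]
    for n,uv in(("side",ps),("top",pt)):
        u=und(n,uv)[0];Rm,t=rt(n);o=-Rm.T@t;d=np.r_[u,1]@Rm;d/=np.linalg.norm(d)
        M=np.eye(3)-np.outer(d,d);A.append(M);b.append(M@o)
    A=np.vstack(A);b=np.hstack(b);x=np.linalg.lstsq(A,b,rcond=None)[0]
    return x,np.linalg.norm(A@x-b)
def cloud(n,d,box):
    u0,v0,u1,v1=box;vv,uu=np.mgrid[v0:v1,u0:u1];z=d[v0:v1,u0:u1];m=z>0
    return deproj(n,np.c_[uu[m],vv[m]],z[m]),np.c_[uu[m],vv[m]]
def crop(src,dst,box,s):
    p=cv2.imread(src) if isinstance(src,str) else src
    u0,v0,u1,v1=box;cv2.imwrite(dst,cv2.resize(p[v0:v1,u0:u1],None,fx=s,fy=s,interpolation=cv2.INTER_CUBIC))
E
python3 - <<'E'
from h import *
crop("pics/side0.png","pics/c1.png",(280,150,380,250),6)
crop("pics/top0.png","pics/c2.png",(200,125,300,200),8)
crop("pics/side0.png","pics/c3.png",(250,265,310,330),9)
crop("pics/top0.png","pics/c4.png",(310,210,390,260),10)
E
```

```text
(no output)
```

View pics/c1.png

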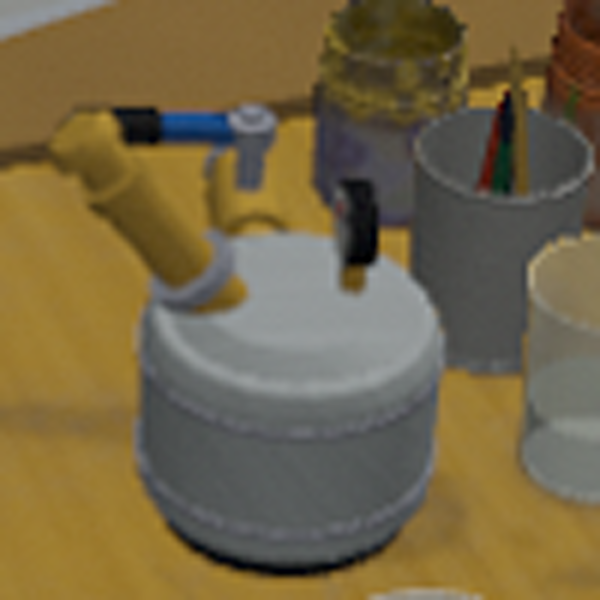

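View pics/c2.png

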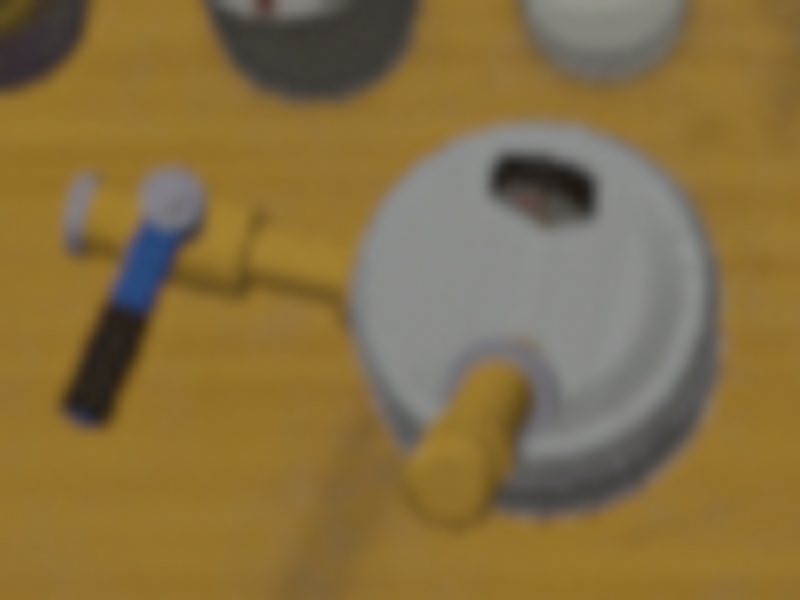

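View pics/c3.png

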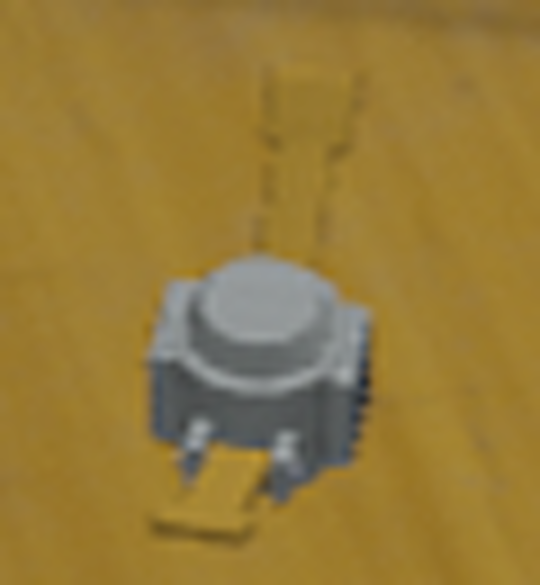

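View pics/c4.png

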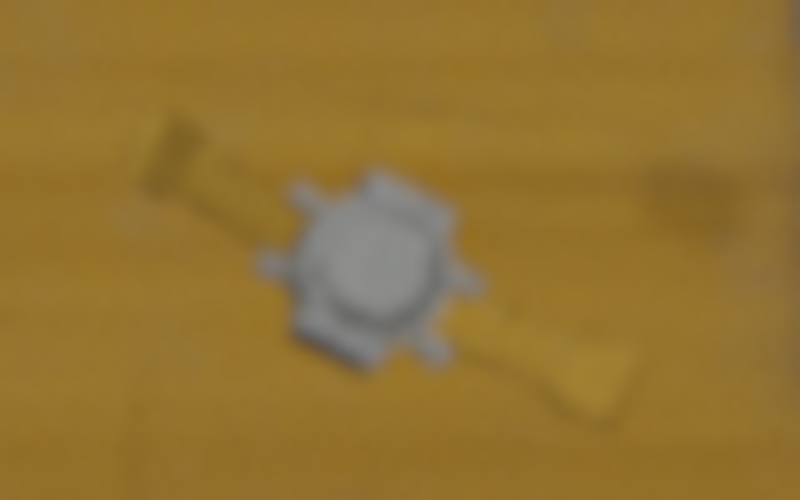

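```bash
python3 - <<'E'
from h import *
ds=np.load("pics/side0.npy");dt=np.load("pics/top0.npy")
# desk plane check
for n,d,b in(("side",ds,(230,240,260,290)),("top",dt,(270,190,330,230))):
    P,_=cloud(n,d,b);print(n,P[:,2].mean(),P[:,2].std(),len(P))
print("pivot",tri((321.5,170.5),(221.1,149.6)))
print("lever end",tri((299.5,170.5),(210,176.5)))
# tank cloud
from scipy.optimize import least_squares
P1,_=cloud("side",ds,(300,160,356,248));P2,_=cloud("top",dt,(240,138,292,192))
for n,P in(("side",P1),("top",P2)):
    m=(P[:,2]>0.02)&(P[:,2]<0.085)
    Q=P[m]; print(n,len(Q),Q.mean(0),Q.std(0))
m=(P1[:,2]>.03)&(P1[:,2]<.08);Q=P1[m]
c0=Q.mean(0)[:2]
r=least_squares(lambda c:np.hypot(*(Q[:,:2]-c[:2]).T)-.058,np.r_[c0+[.05,0]],loss='soft_l1',f_scale=.002)
print("side cyl",r.x,np.abs(r.fun).mean())
# neck
for n,P in(("side",P1),("top",P2)):
    Q=P[P[:,2]>.12];print(n,len(Q));print(Q[np.argsort(-Q[:,2])][:60:4].round(4))
E
```

```text
side 0.002456307733891341 0.003922776486177103 1496
top -3.379704617003386e-05 0.006233885816631385 2393
pivot (array([0.65468001, 0.22557377, 0.10402485]), np.float64(0.000709131181629232))
lever end (array([0.59696145, 0.25068743, 0.09784203]), np.float64(0.012351752552220794))
side 1937 [0.65165159 0.14159667 0.05611315] [0.06184756 0.09138464 0.01856169]
top 306 [0.60189887 0.10941737 0.06227831] [0.03010812 0.04205051 0.01938595]
side cyl [0.63169181 0.11769542] 0.04418232310011955
side 322
[[0.5605 0.1193 0.1684]
 [0.5606 0.1194 0.1658]
 [0.5668 0.1238 0.1645]
 [0.5659 0.1213 0.1636]
 [0.5682 0.1344 0.1629]
 [0.5632 0.1136 0.1611]
 [0.5608 0.1196 0.1605]
 [0.5598 0.1168 0.1598]
 [0.5676 0.1191 0.1568]
 [0.5609 0.1196 0.1553]
 [0.5618 0.1158 0.1549]
 [0.5615 0.1148 0.153 ]
 [0.5662 0.1148 0.152 ]
 [0.5758 0.1222 0.1506]
 [0.647  0.1052 0.1497]]
top 347
[[0.5527 0.1356 0.183 ]
 [0.5577 0.1267 0.1814]
 [0.5533 0.1268 0.1804]
 [0.5557 0.1336 0.18  ]
 [0.5581 0.1337 0.1796]
 [0.5535 0.1246 0.1792]
 [0.556  0.1224 0.1786]
 [0.5608 0.1384 0.1781]
 [0.5516 0.1406 0.1776]
 [0.5494 0.1247 0.177 ]
 [0.5541 0.1225 0.1768]
 [0.5518 0.1339 0.1764]
 [0.5542 0.1431 0.1762]
 [0.5496 0.1293 0.1761]
 [0.5637 0.1295 0.1756]]
```

```bash
cat > fit.py <<'E'
from h import *
from scipy.optimize import least_squares
def c1(x,y): return [280+(x+.5)/6-.5,150+(y+.5)/6-.5]
def c2(x,y): return [200+(x+.5)/8-.5,125+(y+.5)/8-.5]
def Tw(p,L):
    x,y,th=p[:3];c,s=np.cos(th),np.sin(th);L=np.atleast_2d(L)
    return np.c_[x+c*L[:,0]-s*L[:,1],y+s*L[:,0]+c*L[:,1],L[:,2]]
def raydist(n,uv,xy):
    u=und(n,uv)[0];Rm,t=rt(n);o=-Rm.T@t;d=np.r_[u,1]@Rm
    e=d[:2]/np.hypot(*d[:2]);return (xy[0]-o[0])*e[1]-(xy[1]-o[1])*e[0]
def neckT(p):
    # local frame -> end center
    a=p[3]; return np.array([-a,0,.176]),np.array([-np.sin(np.radians(35)),0,np.cos(np.radians(35))])
def circ(p,dz,r,N=40):
    o,z=neckT(p);y=np.array([0,1,0]);x=np.cross(y,z);t=np.linspace(0,2*np.pi,N)
    return Tw(p,o+z*dz+r*(np.outer(np.cos(t),x)+np.outer(np.sin(t),y)))
E
cat > fit1.py <<'E'
from fit import *
def res(p):
    r=[]
    f=700 # px per m approx /  side dist~1.1 -> 460
    r.append((abs(raydist("side",c1(138,400),p[:2]))-.058)*460)
    r.append((abs(raydist("side",c1(437,400),p[:2]))-.058)*460)
    pv=Tw(p,[0,.115,p[4]])
    r+=list((proj("side",pv)-c1(252,120))[0]); r+=list((proj("top",pv)-c2(172,198))[0])
    # neck end: extremes
    c=proj("top",circ(p,-.0035,.014)); 
    r.append(c[:,1].max()-c2(0,528)[1]); r.append(c[:,0].min()-c2(403,0)[0])
    c=proj("side",circ(p,-.0035,.014)); e=proj("side",circ(p,0,.0105))
    r.append(e[:,0].min()-c1(48,0)[0]);
    r.append(min(e[:,1].min(),c[:,1].min())-c1(0,105)[1])
    # tank top view edges  widest: right & bottom
    t=np.linspace(0,2*np.pi,200)
    tk=np.vstack([proj("top",Tw(p,np.c_[.058*np.cos(t),.058*np.sin(t),0*t+h])) for h in(.02,.085)])
    r.append(tk[:,0].max()-c2(717,0)[0])
    r.append(tk[:,0].min()-c2(352,0)[0])
    return r
s=least_squares(res,[.64,.115,-.2,.08,.106],loss='soft_l1')
print(s.x,np.degrees(s.x[2]));print(np.round(res(s.x),2))
p=s.x;np.save("tank.npy",p);print("neck",Tw(p,neckT(p)[0]),"pivot",Tw(p,[0,.115,.1]))
for n,src,b,S in(("side","pics/side0.png",(280,150,380,250),6),("top","pics/top0.png",(200,125,300,200),8)):
    crop(src,"pics/o.png",b,S);im=cv2.imread("pics/o.png")
    def dr(P,col):
        q=((proj(n,P)-b[:2]+.5)*S-.5).astype(int);cv2.polylines(im,[q.reshape(-1,1,2)],False,col,1)
    t=np.linspace(0,2*np.pi,100)
    for h in(.0,.03,.085):dr(Tw(p,np.c_[.058*np.cos(t),.058*np.sin(t),0*t+h]),(0,0,255))
    for dz,r in((0,.0105),(-.0035,.014),(-.009,.014),(-.024,.014),(-.075,.018)):dr(circ(p,dz,r),(255,0,255))
    dr(Tw(p,[[0,.055,.058],[0,.155,.058]]),(0,255,0))
    dr(Tw(p,[[0,.115,.074],[0,.115,.1]]),(0,255,0))
    cv2.imwrite(f"pics/ov_{n}.png",im)
E
python3 fit1.py
```

```text
[ 0.62806059  0.11394454 -0.23639258  0.08304225  0.10630073] -13.54429712734939
[-0.21 -0.14  0.25  0.02 -0.22  0.1   0.51 -0.41  0.62  0.96  0.28 -0.32]
neck [[0.54732782 0.13339279 0.176     ]] pivot [[0.65499325 0.22574629 0.1       ]]
```

View pics/ov_side.png

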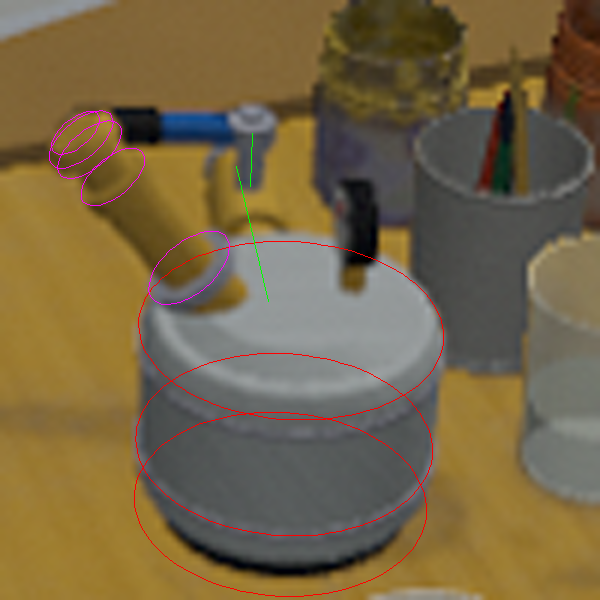

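View pics/ov_top.png

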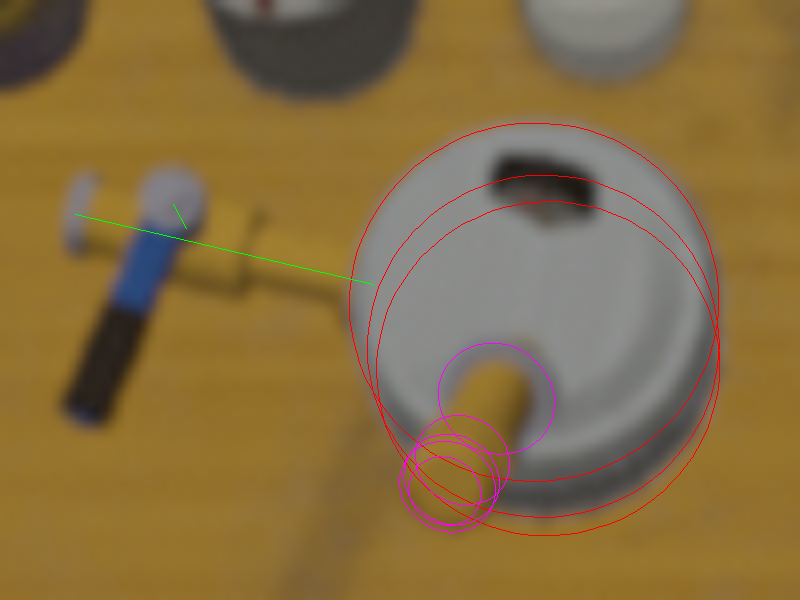

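```bash
cat > cap.py <<'E'
from h import *
def c3(x,y): return [250+(x+.5)/9-.5,265+(y+.5)/9-.5]
def c4(x,y): return [310+(x+.5)/10-.5,210+(y+.5)/10-.5]
print("dome tri",tri(c3(263,302),c4(378,262)))
print("top plane .042",onplane("top",c4(378,262),.042),"side",onplane("side",c3(263,302),.042))
e1=onplane("top",c4(165,155),.040)[0];e2=onplane("top",c4(603,385),.040)[0]
print(e1,e2,(e1+e2)/2,np.degrees(np.arctan2(*(e1-e2)[[1,0]])),np.linalg.norm(e1-e2))
f1=onplane("top",c4(418,200),.031)[0];f2=onplane("top",c4(335,345),.031)[0]
print(f1,f2,np.degrees(np.arctan2(*(f1-f2)[[1,0]])),np.linalg.norm(f1-f2))
E
python3 cap.py
python3 - <<'E'
from fit import *
from cell import *
p=np.load("tank.npy")
o,z=neckT(p);nk=Tw(p,o)[0];Rz=R.from_euler('z',p[2]).as_matrix();n=Rz@z;yl=Rz@[0,1,0];xl=np.cross(yl,n)
print(nk,n)
def q(R_):
    v=R.from_matrix(R_).as_quat();return v[[3,0,1,2]]
for deg in range(0,360,15):
    a=np.radians(deg);yt=np.cos(a)*xl+np.sin(a)*yl;zt=-n;xt=np.cross(yt,zt)
    Q=q(np.c_[xt,yt,zt]);out=[]
    for h in(.006,.05,.10):
        s=kin.inverse_kinematics(nk+n*(-.028+.022+.054+h),Q);out.append(None if s is None else np.round(s,2))
    print(deg,out[0],out[1] is not None,out[2] is not None)
E
```

```text
dome tri (array([ 0.4468297 , -0.09137993,  0.04045759]), np.float64(0.0006349954420418398))
top plane .042 [[ 0.44712193 -0.09126108  0.042     ]] side [[ 0.44595319 -0.09276224  0.042     ]]
[ 0.47468239 -0.03770705  0.04      ] [ 0.41612675 -0.14784178  0.04      ] [ 0.44540457 -0.09277442  0.04      ] 62.00163550885768 0.12473339995630502
[ 0.46420669 -0.10325306  0.031     ] [ 0.42690353 -0.08130005  0.031     ] -30.476927766006863 0.043283485889659135
[0.54732782 0.13339279 0.176     ] [-0.55762479  0.13432992  0.81915204]
0 [-1.1   0.28  0.6   2.3   1.04  0.31 -1.75] True True
15 [-1.09  0.28  0.59  2.3   1.04  0.31 -1.49] True True
30 [-1.09  0.28  0.59  2.3   1.05  0.31 -1.23] True True
45 [-1.08  0.28  0.57  2.3   1.05  0.31 -0.98] True True
60 [-1.06  0.28  0.55  2.3   1.06  0.32 -0.72] True True
75 [-1.04  0.27  0.53  2.3   1.07  0.33 -0.47] True True
90 [-1.01  0.27  0.49  2.3   1.09  0.34 -0.22] True True
105 [-0.97  0.26  0.44  2.29  1.1   0.35  0.03] True True
120 [-0.93  0.26  0.39  2.29  1.12  0.37  0.27] True True
135 [-0.88  0.26  0.33  2.29  1.13  0.38  0.52] True True
150 [-0.84  0.25  0.29  2.29  1.15  0.4   0.77] True True
165 [-0.79  0.25  0.24  2.28  1.16  0.41  1.03] True True
180 [-0.74  0.25  0.18  2.28  1.17  0.42  1.28] True True
195 [-0.7   0.25  0.13  2.28  1.18  0.43  1.53] True True
210 [-0.65  0.25  0.08  2.27  1.19  0.45  1.79] True True
225 [-0.6   0.25  0.02  2.27  1.2   0.46  2.04] True True
240 [-0.55  0.25 -0.04  2.27  1.21  0.48  2.3 ] True True
255 [-0.5   0.25 -0.1   2.26  1.22  0.49  2.55] True True
270 [-1.55  0.61  1.28  2.32 -1.05  0.22 -1.3 ] True False
285 [-1.55  0.61  1.28  2.32 -1.05  0.22 -1.04] True True
300 [-1.11  0.29  0.61  2.3   1.04  0.3  -2.79] True True
315 [-1.07  0.28  0.57  2.3   1.06  0.32 -2.55] True True
330 [-1.08  0.28  0.58  2.3   1.05  0.31 -2.28] True True
345 [-1.09  0.28  0.59  2.3   1.04  0.31 -2.02] True True
```

```bash
cat >> h.py <<'E'
def q(R_):
    v=R.from_matrix(R_).as_quat();return v[[3,0,1,2]]
def rotm(yt,zt):
    zt=np.asarray(zt)/np.linalg.norm(zt);yt=np.asarray(yt,float);yt=yt-zt*(yt@zt);yt/=np.linalg.norm(yt)
    return np.c_[np.cross(yt,zt),yt,zt]
def st(*k):
    s=env.get_state();print('t',round(s['time'],2),'tcp',s['tcp_pos'].round(4),'F',s['force'].round(1),'T',s['torque'].round(2),'op',round(s['opening'],4),*[np.round(s[i],3) for i in k]);return s
E
python3 - <<'E'
from h import *
a=np.radians(-28.5);y=np.array([np.cos(a),np.sin(a),0]);c=[.4464,-.0918]
for s in(1,-1):
    Q=q(rotm(s*y,[0,0,-1]))
    for z in(.30,.16,.078): print(s,z,np.round(kin.inverse_kinematics([*c,z],Q),2))
E
```

```text
1 0.3 [-0.79  0.15  0.96  2.11 -0.15  0.96 -0.25]
1 0.16 [-0.72  0.54  1.01  2.23 -0.71  0.73  0.29]
1 0.078 [-0.39  0.57  0.56  2.25 -0.67  0.48  0.22]
-1 0.3 [-0.54  0.12  0.67  2.1  -0.09  0.95  2.82]
-1 0.16 [-0.25  0.35  0.38  2.21 -0.22  0.62  2.93]
-1 0.078 [-0.    0.5   0.08  2.23 -0.09  0.42  2.8 ]
```

```bash
python3 - <<'E'
from h import *
a=np.radians(-28.5);y=np.array([np.cos(a),np.sin(a),0]);c=[.4464,-.0918]
Q=q(rotm(y,[0,0,-1]))
env.reach([*c,.30],Q);st('qpos')
env.movel([*c,.155],velocity=.25);st('qpos')
for n in("side","top"):
    p,d=camera(n);cv2.imwrite(f"pics/{n}1.png",p)
crop("pics/side1.png","pics/d1.png",(225,225,325,325),6);crop("pics/top1.png","pics/d2.png",(290,190,400,290),6)
print(proj("top",[[*c,.042]]))
E
```

```text
t 2.79 tcp [ 0.4468 -0.091   0.3   ] F [-0.4  0.7  0.2] T [-0.01 -0.02  0.03] op 0.0854 [-0.793  0.148  0.962  2.105 -0.148  0.956 -0.246]
t 3.52 tcp [ 0.447  -0.0921  0.1556] F [0.9 0.1 0. ] T [ 0.06 -0.07 -0.03] op 0.085 [-0.536  0.435  0.744  2.227 -0.494  0.645  0.068]
[[347.56791449 236.03363526]]
```

View pics/d1.png

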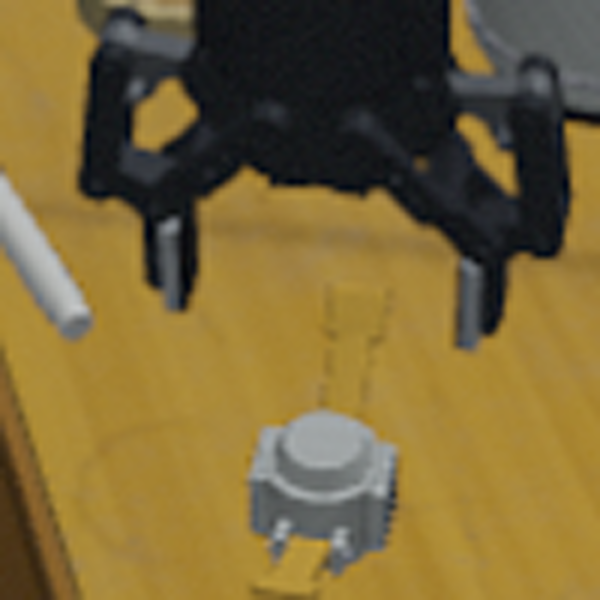

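View pics/d2.png

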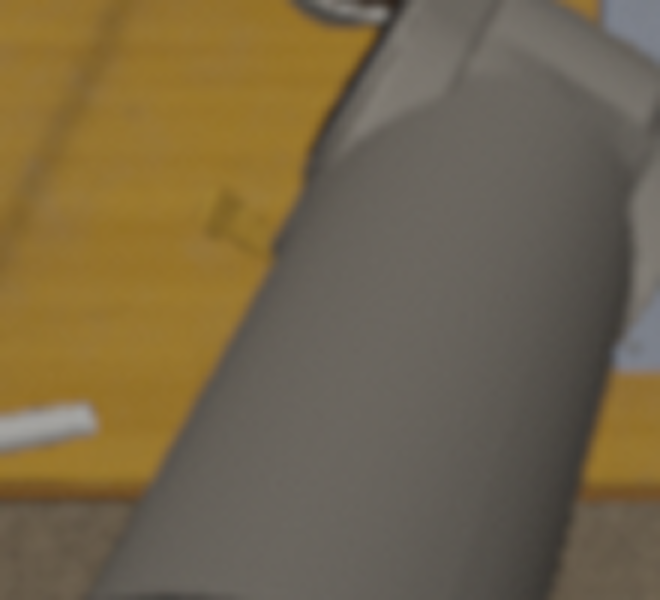

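```bash
python3 - <<'E'
from h import *
a=np.radians(-28.5);y=np.array([np.cos(a),np.sin(a),0]);c=np.array([.447,-.0921,0])
for z in(.083,.096,.09):print(z,proj("side",[c+[0,0,z]+y*.0425,c+[0,0,z]-y*.0425]).round(1))
E
```

```text
0.083 [[301.2 285.7]
 [257.2 279.7]]
0.096 [[301.3 280.7]
 [256.9 274.8]]
0.09 [[301.3 283. ]
 [257.  277. ]]
```

```bash
python3 - <<'E'
from h import *
c=[.4464,-.0918]
print(env.movel([*c,.072],velocity=.12,stop_force=15));st('qpos')
env.grip(.03,f_grip=60);st()
env.movel([*c,.16],velocity=.15);st('qpos')
p,d=camera("side");cv2.imwrite("pics/side2.png",p);crop("pics/side2.png","pics/d3.png",(225,215,325,315),6)
E
```

```text
False
t 4.47 tcp [ 0.4468 -0.092   0.0725] F [-0.1  0.3  0.1] T [-0.05  0.02  0.07] op 0.0855 [-0.369  0.583  0.542  2.252 -0.679  0.468  0.223]
t 4.92 tcp [ 0.4467 -0.0917  0.0726] F [-1.   0.3  7.6] T [0.13 0.25 0.05] op 0.0444
t 5.66 tcp [ 0.4459 -0.0914  0.1594] F [ 0.6  0.1 -3.8] T [ 0.02  0.03 -0.01] op 0.0439 [-0.549  0.428  0.758  2.227 -0.488  0.655  0.064]
```

View pics/d3.png

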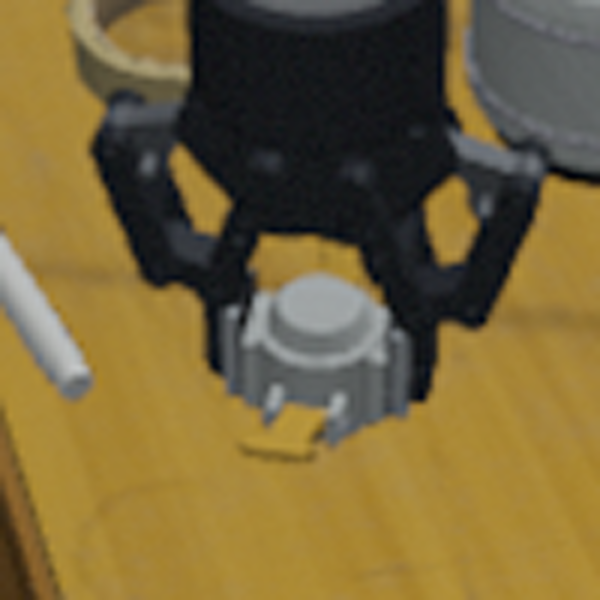

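```bash
cat >> h.py <<'E'
def neckframe():
    from fit import Tw,neckT
    p=np.load("tank.npy");o,z=neckT(p);nk=Tw(p,o)[0];Rz=R.from_euler('z',p[2]).as_matrix();n=Rz@z;yl=Rz@[0,1,0.];return nk,n,yl,np.cross(yl,n)
E
python3 - <<'E'
from h import *
nk,n,yl,xl=neckframe()
env.movel([.4464,-.0918,.26],velocity=.25)
Q=q(rotm(xl,-n))
pre=nk+n*(-.028+.0726+.06)
print(pre,kin.inverse_kinematics(pre,Q))
env.reach(pre,Q);st('qpos')
for m in("side","top"):
    p,d=camera(m);cv2.imwrite(f"pics/{m}3.png",p)
crop("pics/side3.png","pics/e1.png",(260,120,360,220),6);crop("pics/top3.png","pics/e2.png",(210,130,310,230),6)
E
```

```text
[0.48900027 0.1474437  0.2616833 ] [-1.41364744  0.16859768  0.86663528  2.3215465   0.86011252  0.40627171
 -1.56846301]
t 7.54 tcp [0.4887 0.1461 0.2609] F [ 0.5  0.3 -3.4] T [ 0.24  0.86 -0.03] op 0.0442 [-1.412  0.17   0.867  2.323  0.859  0.407 -1.567]
```

View pics/e1.png

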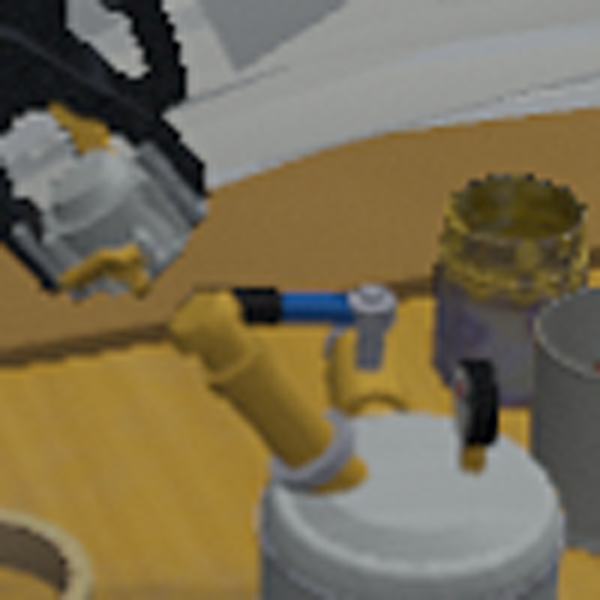

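View pics/e2.png

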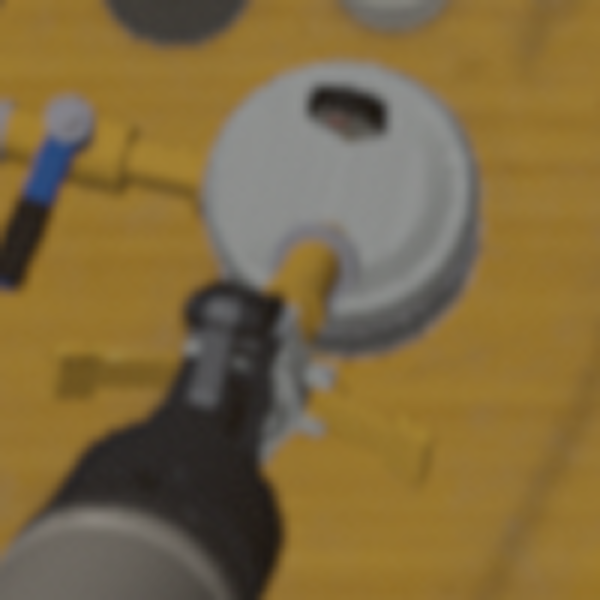

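```bash
cat > ovc.py <<'E'
from h import *
from fit import circ
def overlay(tag,mo=.0726,off=(0,0),al=(.15,.15)):
    s=env.get_state();Q=s['orientation'];Rm=R.from_quat([Q[1],Q[2],Q[3],Q[0]]).as_matrix();t=s['tcp_pos']
    # cap frame: z=-toolz, x=tool y
    z=-Rm[:,2];x=Rm[:,1];y=np.cross(z,x);o=t+Rm[:,2]*mo+x*off[0]+y*off[1]
    th=np.linspace(0,2*np.pi,60);f=lambda r,h:o+z*h+r*(np.outer(np.cos(th),x)+np.outer(np.sin(th),y))
    p=np.load("tank.npy")
    for n,b,S in(("side",(260,120,360,220),6),("top",(210,130,310,230),6)):
        im=cv2.imread(f"pics/{n}{tag}.png");im=cv2.resize(im[b[1]:b[3],b[0]:b[2]],None,fx=S,fy=S,interpolation=cv2.INTER_CUBIC)
        def dr(P,c):cv2.polylines(im,[((proj(n,P)-b[:2]+.5)*S-.5).astype(int).reshape(-1,1,2)],False,c,1)
        for r,h in((.02,0),(.02,.033),(.0145,.042)):dr(f(r,h),(0,0,255))
        for sg,a in((1,al[0]),(-1,al[1])):
            h=o+z*.014+sg*y*.024;e=np.radians(35)-a;dr(np.array([h,h+.052*(np.cos(e)*sg*y+np.sin(e)*z)]),(0,255,0))
        for dz,r in((0,.0105),(-.0035,.014),(-.024,.014),(-.075,.018)):dr(circ(p,dz,r),(255,0,255))
        cv2.imwrite(f"pics/oc{tag}_{n}.png",im)
    a,b=cv2.imread(f"pics/oc{tag}_side.png"),cv2.imread(f"pics/oc{tag}_top.png")
    cv2.imwrite(f"pics/oc{tag}.png",cv2.resize(np.hstack([a,b]),(800,400)))
E
python3 -c "
from ovc import *
overlay(3)"
```

```text
(no output)
```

View pics/oc3_side.png

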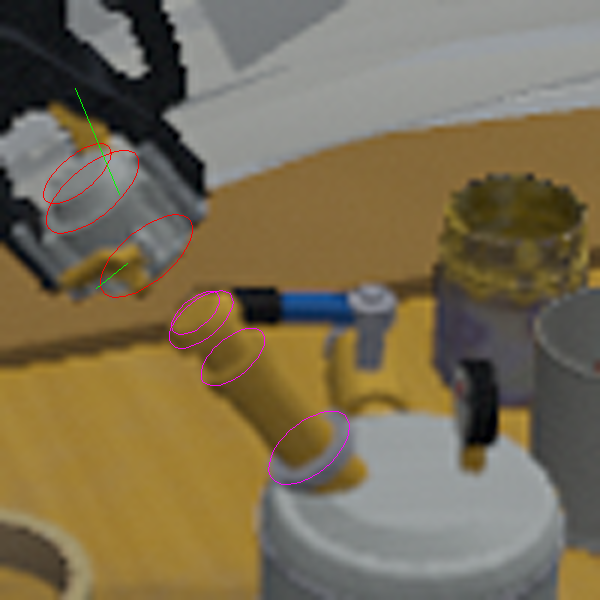

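View pics/oc3_top.png

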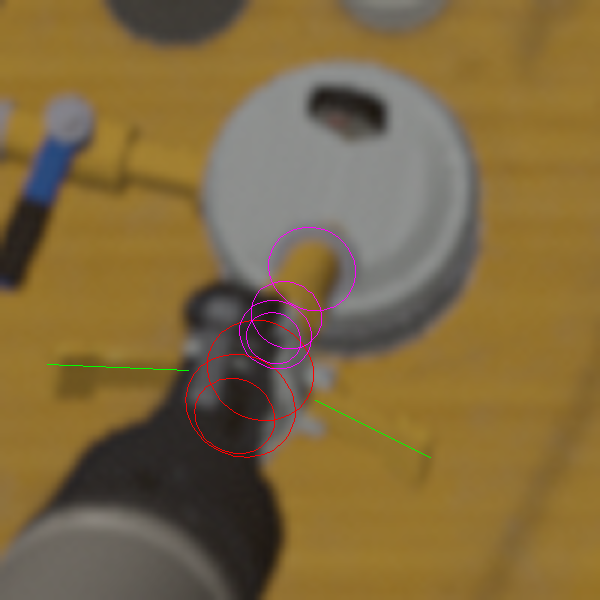

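```bash
python3 - <<'E'
from h import *
crop("pics/side3.png","pics/f1.png",(255,130,305,180),12)
import ovc
E
```

```text
(no output)
```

View pics/f1.png

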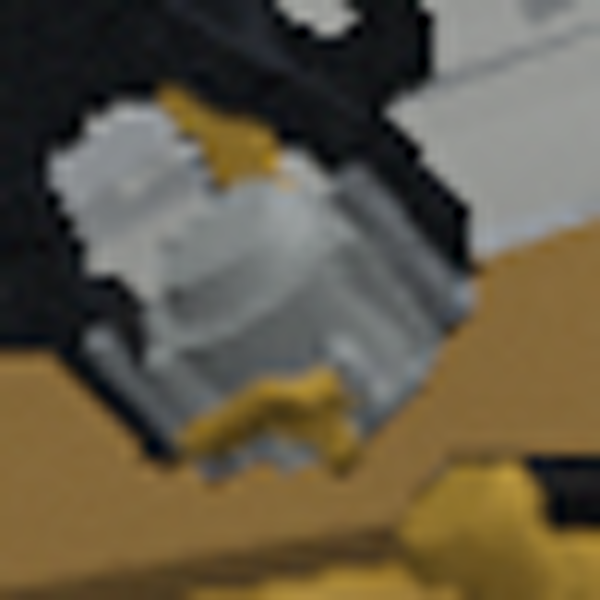

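```bash
python3 - <<'E'
from h import *
nk,n,yl,xl=neckframe();nk=nk+xl*.001
P=lambda h:nk+n*(-.028+.0726+h)
for h in(.034,.02,.008,-.004):
    r=env.movel(P(h),velocity=.06 if h>.03 else .035,stop_force=25 if h>0 else 35)
    s=st();d=s['tcp_pos']-P(0);print(h,r,'h',round(d@n,4),'xl',round(d@xl,4),'yl',round(d@yl,4),'Fn',round(s['force']@n,1),round(s['force']@xl,1),round(s['force']@yl,1))
    if r:break
for m in("side","top"):
    p,d=camera(m);cv2.imwrite(f"pics/{m}4.png",p)
from ovc import overlay
overlay(4)
E
```

```text
t 8.22 tcp [0.5044 0.1433 0.241 ] F [ 0.6  0.7 -1.9] T [0.2  0.92 0.09] op 0.0442
0.034 False h 0.0339 xl 0.0001 yl -0.0004 Fn -1.8 -0.8 0.8
t 8.78 tcp [0.512  0.1418 0.2293] F [ 0.4  0.7 -4.8] T [0.29 1.06 0.01] op 0.0443
0.02 False h 0.0198 xl -0.0002 yl -0.0001 Fn -4.1 -2.5 0.8
t 9.27 tcp [0.5188 0.1402 0.2194] F [-0.7  0.5 -4.2] T [0.36 1.11 0.09] op 0.0439
0.008 False h 0.0078 xl -0.0001 yl -0.0 Fn -2.9 -3.1 0.3
t 9.58 tcp [0.5237 0.1395 0.2124] F [-0.7  0.8  3.1] T [ 0.21  0.43 -0.01] op 0.0444
-0.004 True h -0.0008 xl -0.0001 yl 0.0004 Fn 3.0 1.1 0.7
```

View pics/oc4.png

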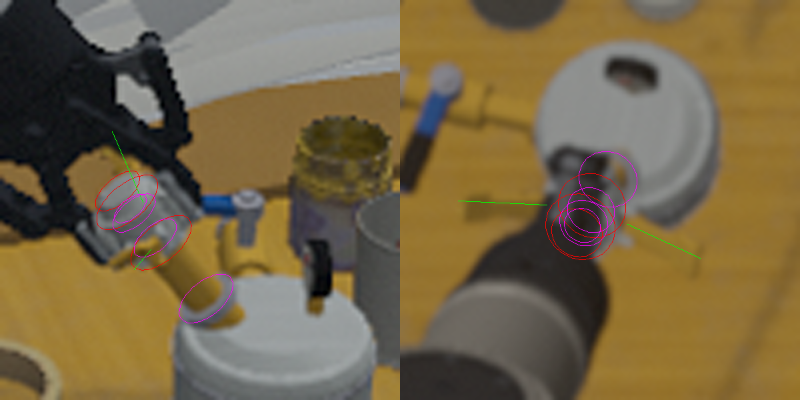

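```bash
python3 - <<'E'
from h import *
nk,n,yl,xl=neckframe();nk=nk+xl*.001
P=lambda h:nk+n*(-.028+.0726+h)
def rep(*a):
    s=st();d=s['tcp_pos']-P(0);print(*a,'h',round(d@n,4),'xl',round(d@xl,4),'yl',round(d@yl,4),'Fn',round(s['force']@n,1),round(s['force']@xl,1),round(s['force']@yl,1))
r=env.movel(P(-.006),velocity=.02,stop_force=35);rep(r)
env.dwell(.1);rep()
env.grip(.06);rep()
env.dwell(.2)
for m in("side",):
    p,d=camera(m);cv2.imwrite(f"pics/{m}5.png",p)
crop("pics/side5.png","pics/g1.png",(265,140,325,190),12)
E
```

```text
t 9.89 tcp [0.5239 0.1395 0.2118] F [-6.5  0.6 10.6] T [-0.04  0.42 -0.08] op 0.044
True h -0.0013 xl -0.0003 yl 0.0005 Fn 12.4 0.8 -0.9
t 9.99 tcp [0.5239 0.1395 0.2118] F [-5.9  1.3 11. ] T [-0.01  0.45 -0.09] op 0.0441
h -0.0013 xl -0.0003 yl 0.0005 Fn 12.5 1.4 -0.1
t 10.29 tcp [0.5232 0.1394 0.2111] F [ 0.5 -0.5 -0.3] T [0.1  0.62 0.02] op 0.0599
h -0.0016 xl -0.0012 yl 0.0002 Fn -0.6 0.3 -0.3
```

View pics/g1.png

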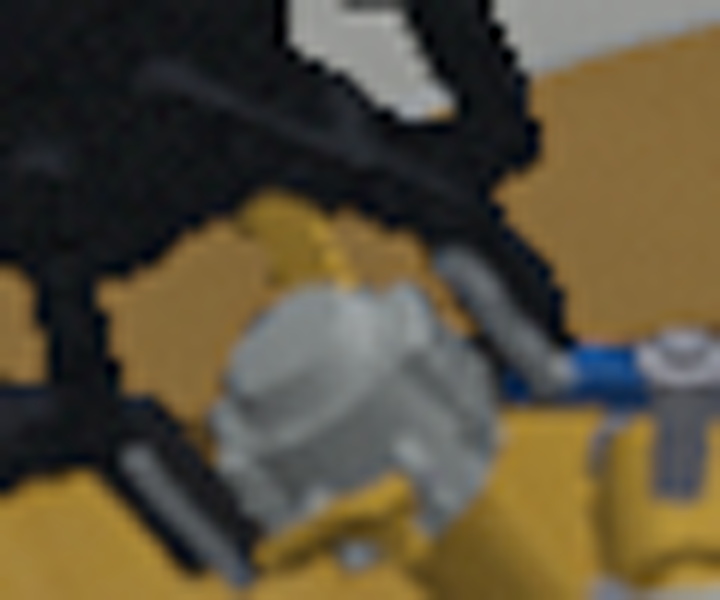

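```bash
python3 - <<'E'
from h import *
nk,n,yl,xl=neckframe();nk=nk+xl*.0007+yl*.0004
P=lambda h:nk+n*(-.028+.0726+h)
def rep(*a):
    s=st();d=s['tcp_pos']-P(0);print(*a,'h',round(d@n,4),'xl',round(d@xl,4),'yl',round(d@yl,4),'Fn',round(s['force']@n,1),round(s['force']@xl,1),round(s['force']@yl,1))
env.grip(.085)
env.movel(P(.085),velocity=.15);rep()
Q=q(rotm(yl,-n));print(kin.inverse_kinematics(P(.085),Q))
env.reach(P(.085),Q);rep()
env.grip(.068);rep()
env.movel(P(.03),velocity=.12,stop_force=15);rep()
for m in("side","top"):
    p,d=camera(m);cv2.imwrite(f"pics/{m}6.png",p)
crop("pics/side6.png","pics/i1.png",(255,120,335,190),9);crop("pics/top6.png","pics/i2.png",(210,140,290,210),9)
E
```

```text
t 11.64 tcp [0.4757 0.1511 0.2824] F [-0.2 -0.3  0.2] T [0.17 0.56 0.05] op 0.0848
h 0.0849 xl -0.0002 yl 0.0 Fn 0.2 -0.0 -0.3
[-1.31277448  0.0710893   0.68649834  2.31431132  0.89791871  0.53515913
 -0.03756579]
t 13.03 tcp [0.4758 0.1508 0.2822] F [ 0.2 -0.8 -0.1] T [0.17 0.58 0.02] op 0.0846
h 0.0847 xl -0.0001 yl -0.0002 Fn -0.3 0.2 -0.7
t 13.34 tcp [0.4757 0.1511 0.2826] F [ 0.5  0.4 -0.2] T [ 0.1   0.56 -0.03] op 0.0681
h 0.085 xl -0.0 yl 0.0 Fn -0.4 0.2 0.5
t 13.95 tcp [0.5063 0.1435 0.2376] F [0.8 0.  0.2] T [ 0.2   0.58 -0.03] op 0.0683
h 0.0301 xl 0.0001 yl -0.0001 Fn -0.3 0.7 0.2
```

View pics/i1.png

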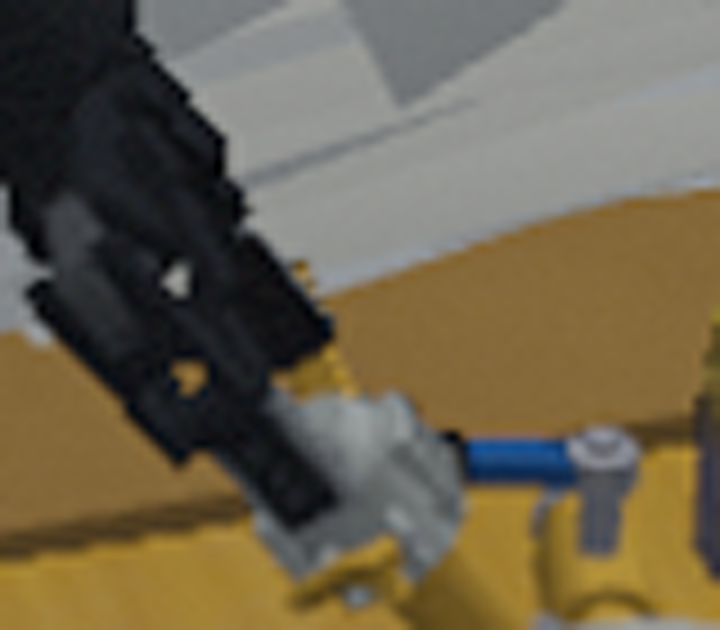

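View pics/i2.png

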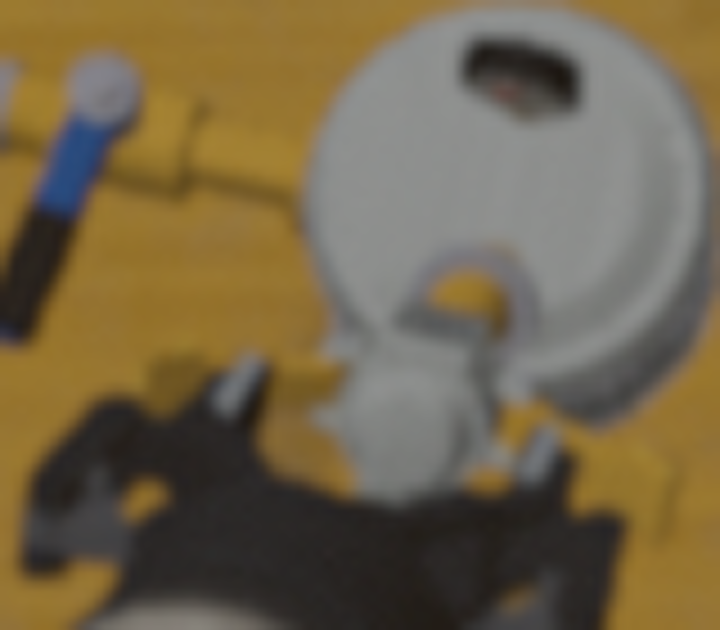

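```bash
python3 - <<'E'
from h import *
nk,n,yl,xl=neckframe();nk=nk+xl*.0007+yl*.0004
P=lambda h:nk+n*(-.028+.0726+h)
def rep(*a):
    s=st();d=s['tcp_pos']-P(0);print(*a,'h',round(d@n,4),'xl',round(d@xl,4),'yl',round(d@yl,4),'Fn',round(s['force']@n,1),round(s['force']@xl,1),round(s['force']@yl,1))
for h in(.015,.005,-.005,-.013,-.020):
    r=env.movel(P(h),velocity=.06,stop_force=20);rep(h,r)
    if r:break
for m in("side","top"):
    p,d=camera(m);cv2.imwrite(f"pics/{m}7.png",p)
crop("pics/side7.png","pics/j1.png",(255,120,335,190),9);crop("pics/top7.png","pics/j2.png",(210,140,290,210),9)
E
```

```text
t 14.45 tcp [0.5147 0.1416 0.2253] F [ 0.4 -0.1 -0.2] T [ 0.16  0.63 -0.  ] op 0.068
0.015 False h 0.0151 xl 0.0 yl -0.0001 Fn -0.4 0.3 0.0
t 14.77 tcp [0.5203 0.14   0.2171] F [-0.6 -0.2  0.3] T [ 0.05  0.51 -0.04] op 0.0683
0.005 False h 0.005 xl 0.0001 yl -0.0003 Fn 0.5 -0.2 -0.4
t 15.08 tcp [0.5259 0.1391 0.2088] F [-0.1  1.1  0.3] T [0.24 0.61 0.02] op 0.0676
-0.005 False h -0.005 xl -0.0001 yl 0.0001 Fn 0.5 -0.1 1.1
t 15.37 tcp [0.5303 0.138  0.2023] F [0.8 0.9 0.3] T [0.23 0.58 0.02] op 0.0681
-0.013 False h -0.0129 xl -0.0 yl 0.0001 Fn -0.0 0.6 1.1
t 15.63 tcp [0.5342 0.137  0.1966] F [-0.5  0.1 -0.2] T [0.28 0.53 0.04] op 0.0679
-0.02 False h -0.0199 xl -0.0 yl 0.0001 Fn 0.1 -0.5 -0.0
```

View pics/j1.png

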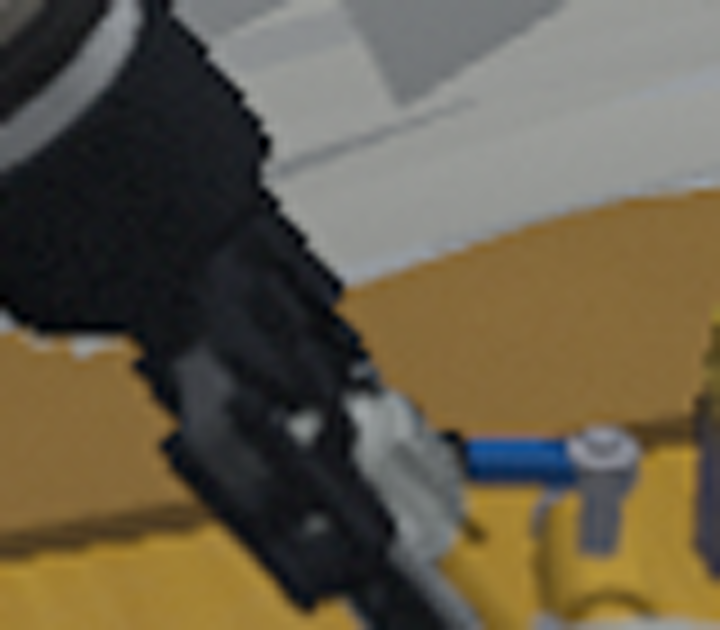

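View pics/j2.png

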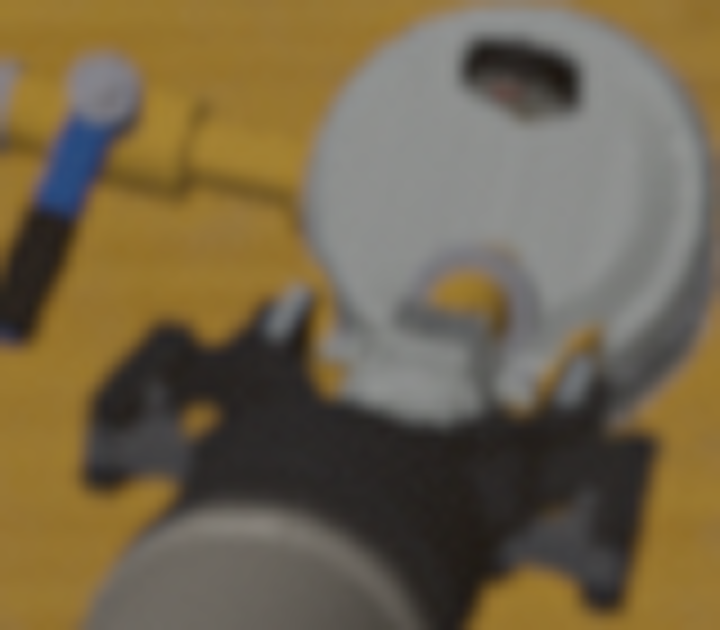

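```bash
python3 - <<'E'
from h import *
nk,n,yl,xl=neckframe();nk=nk+xl*.0007+yl*.0004
P=lambda h:nk+n*(-.028+.0726+h)
def rep(*a):
    s=st();d=s['tcp_pos']-P(0);print(*a,'h',round(d@n,4),'xl',round(d@xl,4),'yl',round(d@yl,4),'Fn',round(s['force']@n,1),round(s['force']@xl,1),round(s['force']@yl,1))
r=env.movel(P(-.0245),velocity=.06,stop_force=20);rep(r)
env.grip(.05,f_grip=60);rep()
env.dwell(.3);rep()
for m in("side","top"):
    p,d=camera(m);cv2.imwrite(f"pics/{m}8.png",p)
crop("pics/side8.png","pics/k1.png",(255,120,335,190),9);crop("pics/top8.png","pics/k2.png",(210,140,290,210),9)
E
```

```text
t 15.98 tcp [0.5367 0.1364 0.193 ] F [-0.8  0.9 -0.6] T [0.28 0.52 0.05] op 0.0679
False h -0.0244 xl 0.0 yl -0.0 Fn 0.1 -1.1 0.7
t 16.23 tcp [0.5364 0.1356 0.1932] F [-8.1 -0.7  9.6] T [-0.25  0.72 -0.35] op 0.0554
h -0.0241 xl 0.0 yl -0.0008 Fn 12.3 -0.8 -2.5
t 16.53 tcp [0.5364 0.1356 0.1932] F [-7.   0.2 10. ] T [-0.25  0.73 -0.41] op 0.0555
h -0.0241 xl 0.0 yl -0.0008 Fn 12.1 0.1 -1.5
```

View pics/k2.png

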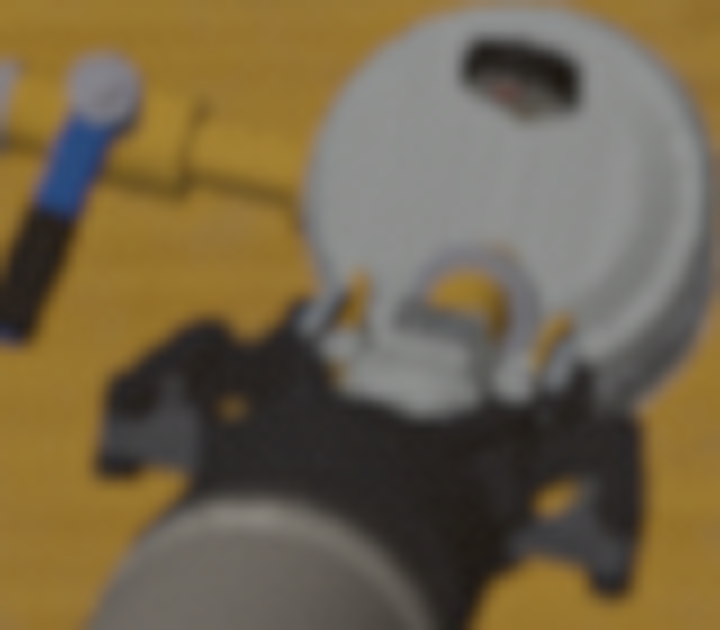

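```bash
python3 - <<'E'
from h import *
nk,n,yl,xl=neckframe();nk=nk+xl*.0007+yl*.0004
P=lambda h:nk+n*(-.028+.0726+h)
env.grip(.080);st()
env.movel(P(.11),velocity=.2);st('qpos')
for m in("side","top"):
    p,d=camera(m);cv2.imwrite(f"pics/{m}9.png",p)
crop("pics/side9.png","pics/l1.png",(270,140,350,210),9);crop("pics/top9.png","pics/l2.png",(210,140,290,210),9)
E
```

```text
t 17.0 tcp [0.5368 0.1364 0.1928] F [ 0.5  0.2 -0.2] T [ 0.09  0.54 -0.02] op 0.0803
t 17.82 tcp [0.4618 0.1542 0.3026] F [-0.4 -0.1  0.5] T [0.12 0.59 0.01] op 0.0801 [-1.211  0.004  0.523  2.306  0.884  0.631 -0.034]
```

View pics/l1.png

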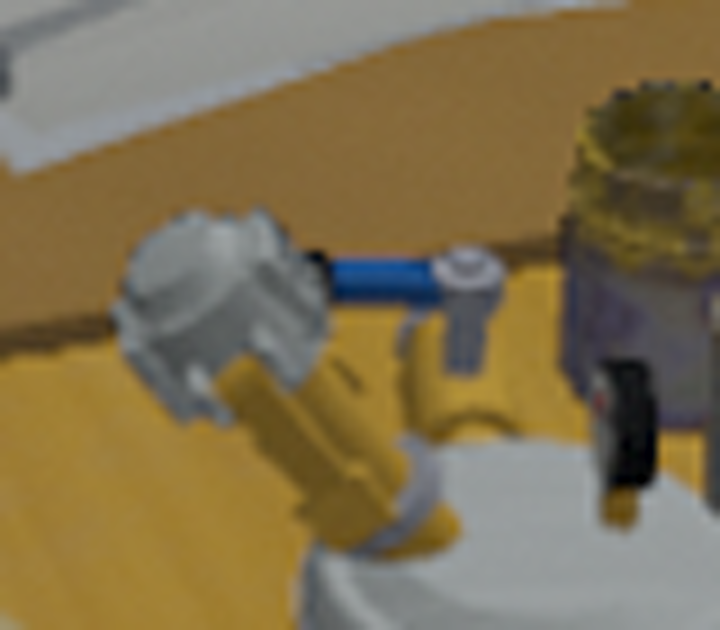

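View pics/l2.png

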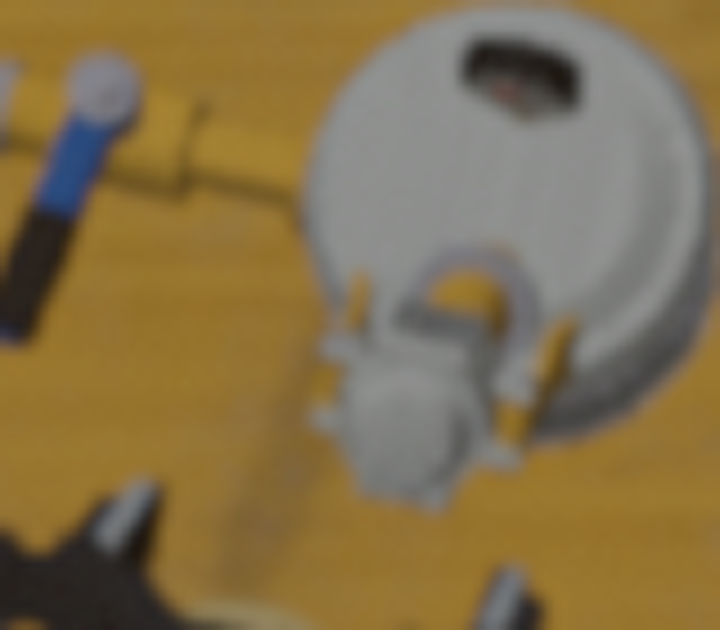

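```bash
python3 - <<'E'
from fit import *
f=lambda x,y:[210+(x+.5)/9-.5,140+(y+.5)/9-.5]
a=onplane("top",f(105,86),.108)[0];e=onplane("top",f(15,335),.104)[0]
p=np.load("tank.npy");c,s=np.cos(p[2]),np.sin(p[2])
d=e-a;L=np.array([c*d[0]+s*d[1],-s*d[0]+c*d[1]]);print(a,e,L,"lever angle",np.arctan2(L[1],-L[0]),np.hypot(*L))
# finger path: local radius rr, behind offset
pv=Tw(p,[0,.115,.1])[0];print(pv)
from h import *
Rz=R.from_euler('z',p[2]).as_matrix()
for ang in(0,.5,1,1.57):
    u=Rz@[-np.cos(ang),np.sin(ang),0];b=Rz@[-np.sin(ang),-np.cos(ang),0]
    P=pv+u*.058+b*.03
    print(ang,P.round(3))
    for yt in(u,-u,b,-b):
        print('   ',[None if k is None else k.round(2) for k in [kin.inverse_kinematics([P[0],P[1],.166],q(rotm(yt,[0,0,-1])))]])
E
```

```text
[0.6552342  0.22455111 0.108     ] [0.58603326 0.24806864 0.104     ] [-0.07278413  0.00665683] lever angle 0.09120613479826882 0.07308791631783502
[0.65499325 0.22574629 0.1       ]
0 [0.592 0.21  0.1  ]
    [array([-0.39,  0.55, -0.06,  1.78,  0.05,  0.81,  2.42])]
    [array([-0.75,  0.59,  0.43,  1.81, -0.32,  0.81, -0.4 ])]
    [array([-1.02,  0.72,  0.85,  1.83, -0.68,  0.91, -1.67])]
    [array([-0.49,  0.55,  0.07,  1.79, -0.05,  0.8 ,  0.94])]
0.5 [0.592 0.242 0.1  ]
    [array([-0.51,  0.57,  0.03,  1.76, -0.02,  0.82,  1.94])]
    [array([-0.8 ,  0.61,  0.44,  1.78, -0.34,  0.83, -0.94])]
    [array([-1.23,  1.02,  1.26,  1.8 , -1.06,  1.19, -1.92])]
    [array([-0.69,  0.58,  0.28,  1.77, -0.21,  0.82,  0.52])]
1 [0.608 0.271 0.1  ]
    [array([-0.51,  0.6 , -0.  ,  1.69,  0.  ,  0.85,  1.39])]
    [array([-0.89,  0.67,  0.55,  1.72, -0.43,  0.88, -1.39])]
    [array([-0.29,  0.63, -0.32,  1.67,  0.24,  0.88,  2.77])]
    [array([-0.77,  0.63,  0.37,  1.71, -0.29,  0.85,  0.06])]
1.57 [0.639 0.289 0.1  ]
    [array([-0.56,  0.66,  0.07,  1.6 , -0.06,  0.89,  0.87])]
    [array([-0.93,  0.75,  0.64,  1.62, -0.53,  0.95, -1.9 ])]
    [array([-0.41,  0.66, -0.15,  1.58,  0.12,  0.91,  2.3 ])]
    [array([-0.8 ,  0.7 ,  0.43,  1.61, -0.34,  0.91, -0.48])]
```

```bash
python3 - <<'E'
from fit import *
p=np.load("tank.npy");pv=Tw(p,[0,.115,.1])[0];Rz=R.from_euler('z',p[2]).as_matrix()
def pose(ang,off,z,r=.060):
    u=Rz@[-np.cos(ang),np.sin(ang),0];b=Rz@[-np.sin(ang),-np.cos(ang),0]
    P=pv+u*r+b*off;P[2]=z;return P,q(rotm(-u,[0,0,-1]))
env.grip(0.0,f_grip=60)
P,Q=pose(.09,.032,.34);env.reach(P,Q);st('qpos')
P,Q=pose(.09,.032,.22);env.movel(P,velocity=.25);st()
for m in("side","top"):
    im,d=camera(m);cv2.imwrite(f"pics/{m}10.png",im)
crop("pics/side10.png","pics/m1.png",(270,120,350,190),9);crop("pics/top10.png","pics/m2.png",(190,120,290,210),7)
E
```

```text
t 19.77 tcp [0.5873 0.2143 0.3395] F [-1.  -0.4 -1.1] T [ 0.    0.01 -0.02] op 0.0001 [-0.98   0.437  0.733  1.676 -0.314  1.151 -0.489]
t 20.4 tcp [0.5882 0.2147 0.2212] F [-1.   0.1  0.5] T [-0.01  0.01 -0.01] op -0.0002
```

View pics/m1.png

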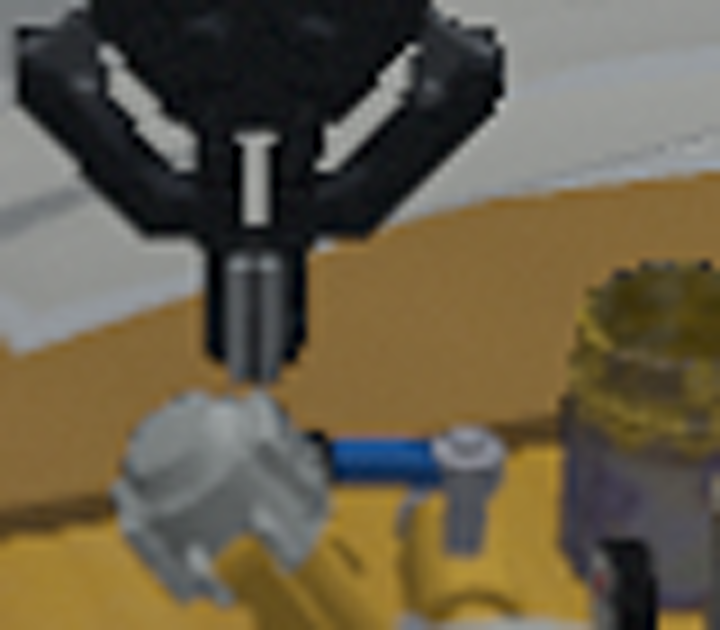

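View pics/m2.png

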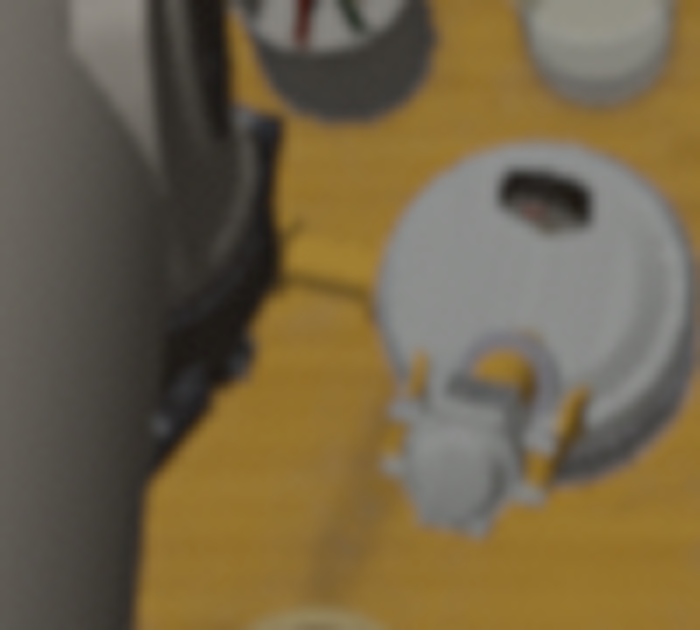

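```bash
cat > lev.py <<'E'
from fit import *
p=np.load("tank.npy");pv=Tw(p,[0,.115,.1])[0];Rz=R.from_euler('z',p[2]).as_matrix()
def pose(ang,off,z,r=.060):
    u=Rz@[-np.cos(ang),np.sin(ang),0];b=Rz@[-np.sin(ang),-np.cos(ang),0]
    P=pv+u*r+b*off;P[2]=z;return P,q(rotm(-u,[0,0,-1]))
E
python3 - <<'E'
from lev import *
P,Q=pose(.09,.032,.1606);print(env.movel(P,velocity=.12,stop_force=12));st()
P,Q=pose(.09,.022,.1606);print(env.movel(P,velocity=.05,stop_force=15));st()
for ang in np.arange(.2,1.5,.16):
    P,Q=pose(ang,.0185,.1606);r=env.movel(P,velocity=.06,rot=Q,stop_force=25);print(round(ang,2),r);s=st()
    if r: break
im,d=camera("top");cv2.imwrite("pics/top11.png",im);crop("pics/top11.png","pics/n1.png",(170,110,290,200),6)
im,d=camera("side");cv2.imwrite("pics/side11.png",im);crop("pics/side11.png","pics/n2.png",(270,120,350,190),8)
E
```

```text
False
t 21.14 tcp [0.5884 0.2146 0.1611] F [ 0.5 -0.9  0.2] T [ 0.   -0.04  0.05] op -0.0005
False
t 21.49 tcp [0.5913 0.225  0.161 ] F [ 0.4 -0.5 -0.5] T [0.02 0.02 0.01] op -0.0003
0.2 False
t 21.82 tcp [0.5927 0.2344 0.1606] F [0.3 0.1 0.2] T [-0.04  0.05  0.02] op 0.0003
0.36 False
t 22.13 tcp [0.5949 0.244  0.1605] F [-0.8  0.5 -0.7] T [-0.   -0.08  0.02] op 0.0
0.52 False
t 22.45 tcp [0.5986 0.2532 0.1605] F [-0.1  0.1  0.5] T [-0.04  0.03  0.01] op 0.0
0.68 False
t 22.77 tcp [0.6038 0.2619 0.1606] F [ 0.6  0.4 -0.2] T [ 0.   -0.01 -0.03] op -0.0
0.84 False
t 23.08 tcp [0.6103 0.2695 0.1606] F [-0.4  0.3  0.3] T [0.01 0.01 0.02] op -0.0003
1.0 False
t 23.4 tcp [0.6179 0.276  0.1606] F [ 0.8 -0.1 -0.4] T [-0.03 -0.02 -0.03] op 0.0001
1.16 False
t 23.72 tcp [0.6264 0.2813 0.1606] F [-0.6  0.2  0.1] T [ 0.02  0.01 -0.01] op 0.0003
1.32 False
t 24.03 tcp [0.6355 0.2853 0.1606] F [ 0.3  0.4 -0.9] T [0.06 0.01 0.01] op 0.0001
1.48 False
t 24.35 tcp [0.6453 0.2876 0.1606] F [-1.2  0.5 -0.4] T [0.03 0.04 0.02] op -0.0001
```

View pics/n1.png

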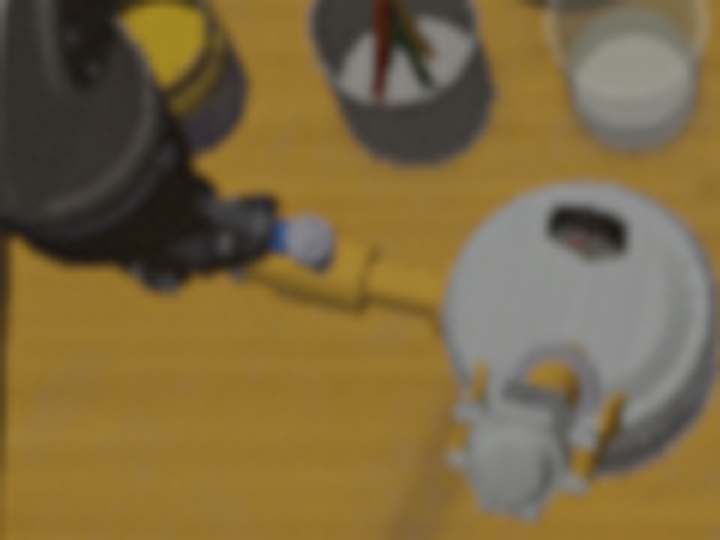

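View pics/n2.png

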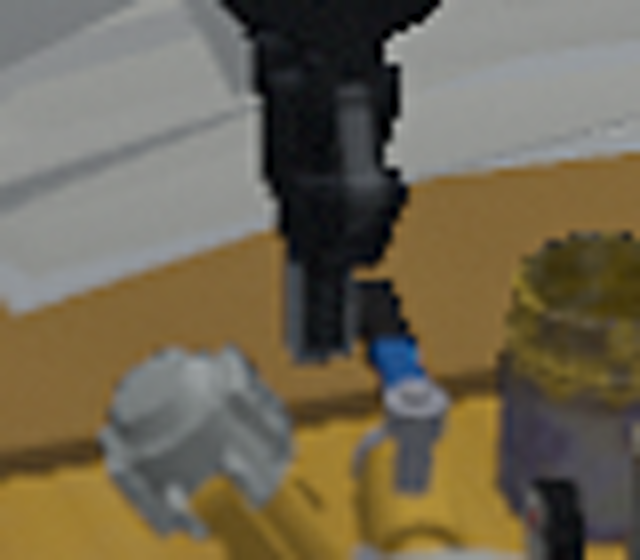

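```bash
python3 - <<'E'
from lev import *
for ang,off in((1.57,.0185),(1.57,.014),(1.57,.009),(1.57,.004)):
    P,Q=pose(ang,off,.1606);r=env.movel(P,velocity=.04,rot=Q,stop_force=12);print(ang,off,r);s=st()
    if r: break
env.dwell(.1);st()
s=env.get_state()
# retreat: back away then up
b=Rz@[-1,0,0];P=s['tcp_pos']+b*.025;env.movel(P,velocity=.1)
env.movel(P+[0,0,.15],velocity=.25)
env.movel(P+np.array([-.12,.0,.17]),velocity=.25);st('qpos')
im,d=camera("top");cv2.imwrite("pics/top12.png",im);crop("pics/top12.png","pics/q1.png",(170,110,290,200),6)
im,d=camera("side");cv2.imwrite("pics/side12.png",im);crop("pics/side12.png","pics/q2.png",(270,120,350,190),8)
E
```

```text
1.57 0.0185 False
t 24.74 tcp [0.6498 0.2885 0.1604] F [-4.6  0.5  3.1] T [ 0.03  0.97 -0.01] op 0.0003
1.57 0.014 True
t 24.95 tcp [0.6504 0.2885 0.1594] F [-1.6  0.   1.2] T [0.15 0.4  0.01] op -0.0001
t 25.05 tcp [0.6503 0.2885 0.159 ] F [-1.7  0.8  0.9] T [0.05 0.19 0.04] op 0.0
t 26.83 tcp [0.5056 0.2948 0.328 ] F [ 0.7  0.4 -0.7] T [ 0.02 -0.05  0.01] op -0.0001 [-1.459  0.577  1.213  1.791 -0.584  1.208 -1.873]
```

View pics/q1.png

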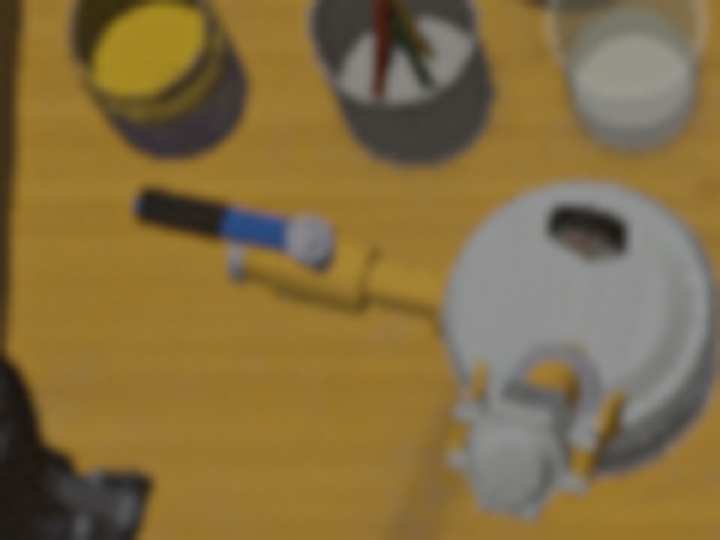

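View pics/q2.png

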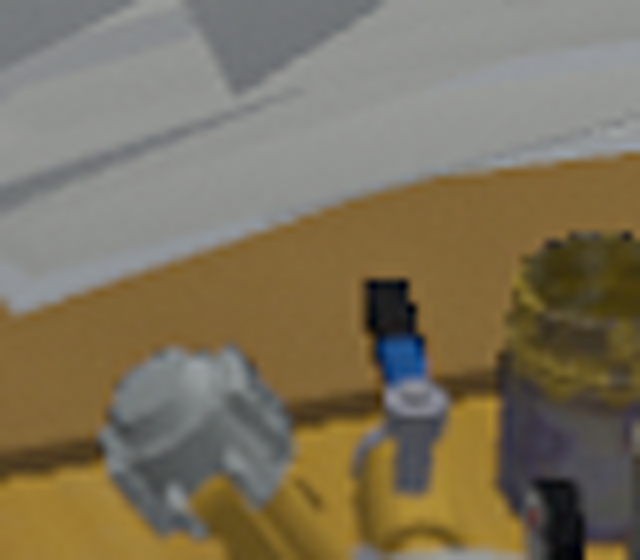

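```bash
python3 - <<'E'
from fit import *
f=lambda x,y:[170+(x+.5)/6-.5,110+(y+.5)/6-.5]
p=np.load("tank.npy");c,s=np.cos(p[2]),np.sin(p[2])
for A,B in(((309,238),(138,204)),((275,230),(140,204))):
    a=onplane("top",f(*A),.107)[0];e=onplane("top",f(*B),.105)[0];d=e-a
    L=np.array([c*d[0]+s*d[1],-s*d[0]+c*d[1]]);print(a,e,"angle",np.arctan2(L[1],-L[0]),np.hypot(*L))
# pipe direction check in image: axis pts
a=onplane("top",f(*(232,262)),.058)[0];e=onplane("top",f(*(430,308)),.058)[0];d=a-e;print("pipe yaw",np.arctan2(d[1],d[0])-np.pi/2,p[2])
crop("pics/top12.png","pics/q3.png",(185,130,245,170),12)
E
```

```text
[0.65518395 0.22505287 0.107     ] [0.67061862 0.29701124 0.105     ] angle 1.5456966421687677 0.07359508406101922
[0.6586454  0.23923685 0.107     ] [0.6706158  0.29617644 0.105     ] angle 1.5416159769506714 0.05818425602570939
pipe yaw -0.2354812418573453 -0.23639257974065658
```

View pics/q3.png

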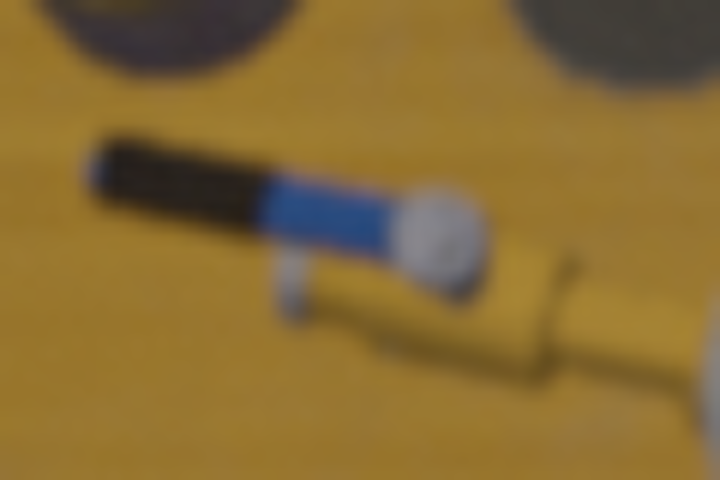

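View pics/top12.png

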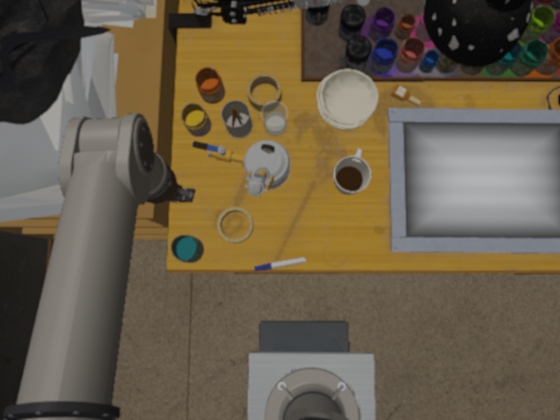

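```bash
python3 - <<'E'
from h import *
nk,n,yl,xl=neckframe();o=nk-.028*n
for nme,b,S in(("top",(235,155,285,200),14),("side",(270,145,330,205),10)):
    im=cv2.imread(f"pics/{nme}12.png");im=cv2.resize(im[b[1]:b[3],b[0]:b[2]],None,fx=S,fy=S,interpolation=cv2.INTER_CUBIC)
    for th,c in((2.18,(0,255,0)),(2.0,(0,0,255))):
        for sg in(1,-1):
            h=o+n*.014+sg*yl*.024;e=np.radians(35)-th
            Pq=np.array([h,h+.052*(np.cos(e)*sg*yl+np.sin(e)*n)])
            cv2.polylines(im,[((proj(nme,Pq)-b[:2]+.5)*S-.5).astype(int).reshape(-1,1,2)],False,c,1)
    cv2.imwrite(f"pics/r_{nme}.png",im)
E
```

```text
(no output)
```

View pics/r_top.png

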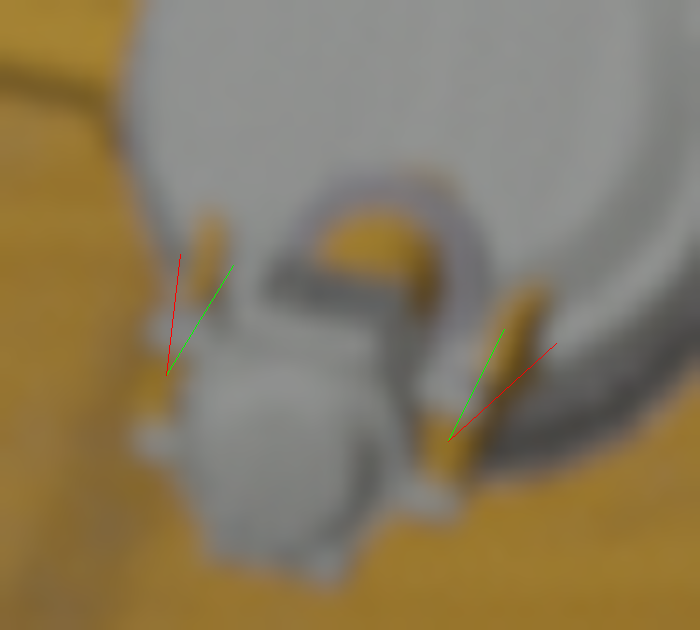

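View pics/r_side.png

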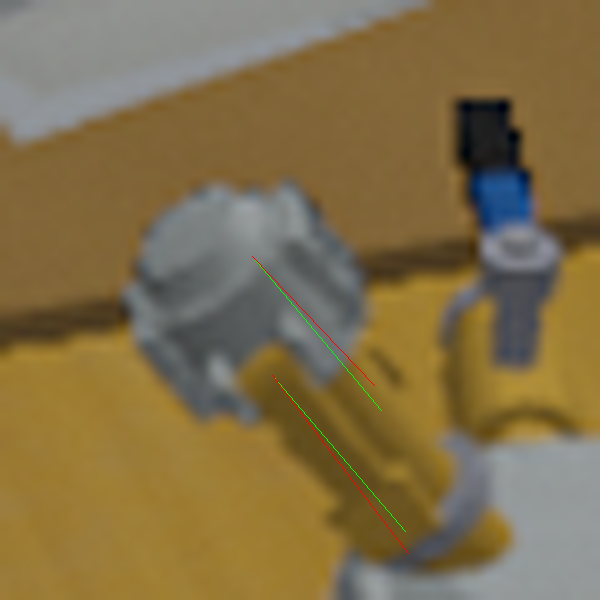

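```bash
python3 - <<'E'
from h import *
st();job.job_done()
E
```

```text
t 26.93 tcp [0.5066 0.2942 0.3284] F [ 1.5 -0.2  0. ] T [0.02 0.   0.  ] op -0.0001
the job is handed in; nothing more can be done
```

I put the cap on the neck with both arms raised, swung the arms down together, turned the outlet lever to its stop, and handed the job in at about 27 s. No verdict was reported, so what follows rests on my own checks.

- **Cap:** it went on until firm contact, about 1 mm past the depth I had calculated. It stayed put when I let go, and the last pictures show it still on the neck.
- **Arms:** I pressed both down together and then squeezed them to 55.5 mm over their outsides, against a nominal 57 mm when closed. One check disagreed slightly. In the last top picture one arm lines up with fully closed (2.18 rad), and the other looks roughly 0.05 rad short of that. That is within the picture error and above the 2.0 rad limit.
- **Lever:** it was pushed until the force rose at the stop. I measured it afterwards at about 1.54 rad against the 1.42 rad required.
- **Rest of the scene:** in the last top picture the mug, teal jar, tape and marker look unmoved. I checked this by eye and did not measure it. The gripper was well clear and touching nothing at hand-in.

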